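# Unstack the spindle parts into their holders

## Task

Take the two stacks of spindle parts on the grinding machine's table apart and set each of the five parts, without dropping it, into the fixed plastic holder whose recess has its shape and size: flange, square block, hexagonal nut, round collar and pointed centre. Each must end lying flat on the floor of its own recess, the same way up as it stood, released and at rest. Leave the oil bottle, the wrench and the vee block where they are.

Things in the scene. Friction and masses are not known exactly. Their poses are not given: they have to be found in the camera images.
- flange_mid (a point): Loose aluminium flange, 44 mm high, about 0.42 kg: a round plate 92 mm in diameter and 12 mm thick with six dark bolt holes, and on it a round hub 58 mm in diameter, 32 mm high. Point on its axis, half-way up (22 mm above its underside), z up. Bottom of one stack; carries the nut (with the centre on it) or the collar.
- block_mid (a point): Loose square aluminium block, 58 x 58 mm, 44 mm high, about 0.38 kg. Point at its centre (22 mm above its underside), x and y square to its sides, z up. Stands on the table as the bottom of the other stack.
- nut_mid (a point): Loose hexagonal steel nut, 46 mm across flats (53 mm across corners), 36 mm high, about 0.36 kg, axis upright, its shallow bore shown as a dark disc. Point at its centre (18 mm above its underside), z up; its x axis is square to one pair of flats, further pairs every 60 degrees. Lies on the flange or on the block.
- collar_mid (a point): Loose plain round steel collar, 50 mm in diameter, 36 mm high, about 0.36 kg, axis upright, dark disc 32 mm wide on top. Point at its centre (18 mm above its underside), z up. Lies on the flange or on the block, whichever does not carry the nut.
- centre_mid (a point): Loose pointed steel centre, 56 mm high, about 0.22 kg: an upright cylinder 30 mm in diameter and 40 mm high that ends in a cone with its point up. Point on its axis, 28 mm above its underside, z up. Stands on the nut.
- h_flange: Fixed plastic holder, origin under its centre on the table, z up: a black plate 4 mm thick (recess floor 4 mm above the table) with a grey rim 8 mm wide standing 5 mm higher (rim top 9 mm above the table). Round recess 112 mm in diameter (the largest round one), for the flange.
- h_block: Fixed plastic holder, origin under its centre on the table, z up: a black plate 4 mm thick (recess floor 4 mm above the table) with a grey rim 8 mm wide standing 5 mm higher (rim top 9 mm above the table). Square recess 78 x 78 mm, its sides along x and y, for the square block, which fits in it only roughly squared up (any of the four quarter turns).
- h_nut: Fixed plastic holder, origin under its centre on the table, z up: a black plate 4 mm thick (recess floor 4 mm above the table) with a grey rim 8 mm wide standing 5 mm higher (rim top 9 mm above the table). Hexagonal recess 64 mm across flats, for the nut, which fits in any turn.
- h_collar: Fixed plastic holder, origin under its centre on the table, z up: a black plate 4 mm thick (recess floor 4 mm above the table) with a grey rim 8 mm wide standing 5 mm higher (rim top 9 mm above the table). Round recess 68 mm in diameter (the middle round one), for the collar.
- h_centre: Fixed plastic holder, origin under its centre on the table, z up: a black plate 4 mm thick (recess floor 4 mm above the table) with a grey rim 8 mm wide standing 5 mm higher (rim top 9 mm above the table). Round recess 48 mm in diameter (the smallest round one), for the pointed centre.
- oil: Bystander: grey oil bottle, 48 mm in diameter, 110 mm high, standing loose at the robot's right. Origin under its centre.
- wrench: Bystander: loose wrench lying flat at the left, nearer the robot. Origin under its middle.
- vee: Bystander: loose dark steel vee block, 60 x 50 mm, 44 mm high, between the two stacks. Origin under its centre.
Mind the look-alikes: they are no part of the job. What is shaped like the part that bears collar_mid but blue or red is not meant. What is shaped like the h_nut but blue is not meant.

How it is judged:
By the outcome, as a careful person would: the job done as asked, in the order asked, and still so for the second after the job is handed in, with the robot touching nothing.
It also fails if it takes over 134 s, if anything falls off the work surface, if the arm or the gripper's body presses on something with over 40 N, if the wrist force passes 120 N, or if a joint passes its speed limit or range.

## Robot

A 6-joint arm with a two-finger parallel gripper is mounted at the origin on the work surface. World frame = base frame: x ahead of the robot, y to its left, z up, the work surface at z = 0. Lengths are in mm, angles in rad, forces in N, time in s.
With the tool pointing down it reaches from about 350 to 775 mm from the base axis. Payload 7.3 kg.
Tool frame: the origin (TCP) lies at the very end of the fingers, on their centre line; the grasp point (between the pads) lies 19 mm behind it; z points along the fingers, y is the line along which they close (so a half turn about z gives the same grasp; the last joint's range is limited). The gripper opens to 92 mm and grips with 3 to 60 N. Pads are 19 mm wide; open, the fingers measure 130 mm over their backs; the gripper's body (75 mm by 190 mm) begins 47 mm behind the grasp point.
Start: joints at [-1.311, 0.342, 1.524, -0, 1.275, -0.146], TCP at [207.269, -482.374, 226.741] pointing down, gripper open.
Joint ranges: [-2.53, 2.53], [-0.77, 2.02], [0.04, 2.7], [-1, 4.14], [0.28, 2.66], [-3.11, 3.11]. Speed limits (rad/s): [2.57, 2.57, 3.14, 3.14, 3.14, 3.14].

## Interface

Orientations are given as [roll, pitch, yaw] about the fixed x, y, z axes, in that order (R = Rz(yaw) Ry(pitch) Rx(roll)).
In Python, from plant import bot gives the robot as it stands.
- The arm moves only by the tool jog_arm, never from a script. Its argument "targets" is a list of rows, each an object with "xyz": the shift along the tool's x, y, z as a fraction of full scale, a list of three; "spin": the turn about the tool's z as a fraction of full scale. In form: [{"xyz": [x, y, z], "spin": spin}, ...]. A call has exactly 10 rows; each row shifts and turns the commanded pose from where the row before left it, along the tool's axes as they then stand; what a row does not reach is not made up. Full scale, the value 1, is 80 mm for a shift and 0.1 rad for a turn. A row lasts 1/8 s, in which the tool goes at most 62.5 mm and 10.7 degrees, less where a joint would pass 70% of its speed; a pose out of reach is approached as far as the arm can. A call with a number of a shift or a turn outside -1 to 1 is refused whole. A call with a gripper value outside its range is refused whole. "gripper" is the opening in per cent of the stroke, from 0 (shut) to 100 (fully open), set as the call begins (left out, the last holds). The fingers move at their own pace and stop on an object; the grip force is fixed at half the most. Time passes only in rows, so rows that do not move let the fingers close, or fill a call up. It gives the time, the measured TCP pose, the force, the opening and the grip force at its end, in the units of the state.
- bot.get_obs(): the state, without advancing time (a new reading comes with each control period).
- bot.capture(name): name is "scene" or "top"; returns the picture (480x640x3 uint8, blue, green, red); there is no depth.
- bot.get_calibration(name): a dict with "vfov" (degrees; the focal length in pixels is half the picture's height over the tangent of half this angle, whatever the lens; pixels are square), "cx", "cy" (the principal point, pixels), "eye" and "rotation" of the camera in the world. Camera axes: x right, y down, z forward; pixel columns grow to the right and rows downward; lengths in mm; the calibration is good to about 2 mm. A picture is of the moment at which its call begins. get_calibration takes no time and is no camera call.
- bot.close_job(): hands the job in; it is judged then, once.
The state is a dict: "time": time; "joint_positions": joint angles; "dq": joint speeds; "tau": joint torques, N m; "tool_pos": TCP position; "tcp_rot": TCP orientation; "contact_force": force on the tool from outside, world axes, zero at the start; "moment": the same for the moment, N m; "grip_width": finger opening in mm; "finger_force": force on a finger pad.
Only numpy, scipy, OpenCV 4.12 (cv2) and the standard library are available. Lean on these libraries where they do the work, as an engineer would, in place of code of your own. Each camera call takes 0.05 s, during which the arm holds its last target. There are 200 camera calls.

## Working session

There is one attempt and no reset: what is moved stays moved. The work goes in short steps, Python scripts to look and compute and a tool call to move; the robot and the scene stay as the last step left them, time stands still between calls to the robot, and variables do not carry over. Pictures are saved under pics/ and viewed, at most 14 in all, crops included, and the job is handed in when it is done.

Besides the shell and the picture viewer there is one more tool, called after ">>>" as a command line: name --argument value ..., lists and objects as JSON in quotes. jog_arm: Moves the arm, as the interface text tells. Shift numbers are shares of 80 mm and turn numbers shares of 0.1 rad, none past 1 either way. Its arguments: {"type":"object","properties":{"targets":{"type":"array","items":{"type":"object","properties":{"xyz":{"type":"array","items":{"type":"number"}},"spin":{"type":"number"}}}},"gripper":{"type":"number"}},"required":["targets"]}

```bash
ls; mkdir -p pics; python3 - <<'E'
from plant import bot
import cv2
for n in ("scene","top"):
    cv2.imwrite(f"pics/{n}0.png",bot.capture(n)); c=bot.get_calibration(n); print(n,c)
o=bot.get_obs(); print(o)
E
```

```text
pics
scene {'vfov': 45.933459108728385, 'cx': 323.9062961274447, 'cy': 234.14019436175084, 'eye': array([1061.11283516, -374.11057138,  981.02838693]), 'rotation': array([-2.52531130e+00, -9.55990539e-05,  9.41586622e-01])}
top {'vfov': 44.911615767375444, 'cx': 311.0819090813103, 'cy': 249.9500495787493, 'eye': array([ 322.10328334,  -17.09979643, 1533.9282243 ]), 'rotation': array([-2.99685241,  0.01120631, -1.54898964])}
{'time': 0.1, 'joint_positions': array([-1.31102944e+00,  3.42664303e-01,  1.52491250e+00, -1.13419052e-05,
        1.27541203e+00, -1.45989381e-01]), 'dq': array([-0.00107772, -0.00054558, -0.00183874,  0.00084638, -0.00027252,
        0.00025168]), 'tau': array([ 1.67296141e-03, -4.32003450e+01, -2.44693959e+01,  7.19766947e-02,
        5.26759762e-02, -5.37706319e-05]), 'tool_pos': array([ 207.15270962, -482.00749242,  226.11176067]), 'tcp_rot': array([-3.14020974e+00, -1.92374471e-04,  4.05759444e-01]), 'contact_force': array([-0.45223348, -0.1511616 ,  0.7024986 ]), 'moment': array([ 0.01619275, -0.0071661 ,  0.02898163]), 'finger_force': 0.0, 'grip_width': 91.86323297593091}
```

View pics/scene0.png

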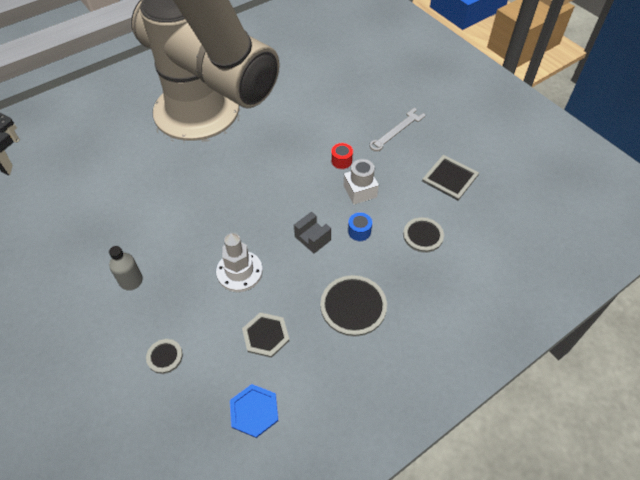

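View pics/top0.png

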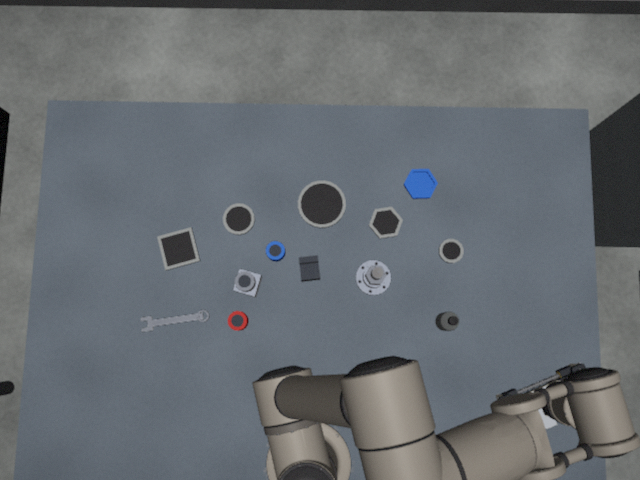

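```bash
cat > h.py <<'E'
import cv2, numpy as np
from scipy.spatial.transform import Rotation as R
from plant import bot
CAL={n:bot.get_calibration(n) for n in("scene","top")}
def ray(n,uv):
    c=CAL[n]; f=240/np.tan(np.radians(c["vfov"]/2))
    d=np.array([(uv[0]-c["cx"])/f,(uv[1]-c["cy"])/f,1])
    return c["eye"],R.from_euler("xyz",c["rotation"]).apply(d)
def cast(n,uv,z):
    e,d=ray(n,uv); return e+d*(z-e[2])/d[2]
def blobs(n,mask,z,amin=40,amax=6000):
    for c in cv2.findContours(mask.astype(np.uint8),cv2.RETR_EXTERNAL,cv2.CHAIN_APPROX_NONE)[0]:
        a=cv2.contourArea(c)
        if amin<a<amax:
            w=np.array([cast(n,p,z)[:2] for p in c[:,0]],np.float32)
            m=cv2.moments(w); ctr=(m["m10"]/m["m00"],m["m01"]/m["m00"])
            m2=cv2.moments(c)
            r=cv2.minAreaRect(w)
            print(n,"px",np.round([m2["m10"]/m2["m00"],m2["m01"]/m2["m00"]],1),"a",a,"ctr",np.round(ctr,1),"rect",np.round(r[1],1),round(r[2],1),"area",round(cv2.contourArea(w)))
E
python3 - <<'E'
from h import *
for n in("scene","top"):
    im=cv2.imread(f"pics/{n}0.png"); hsv=cv2.cvtColor(im,cv2.COLOR_BGR2HSV)
    print("dark"); m=(im.max(2)<60); m[:130 if n=="scene" else 150]=0
    if n=="top": m[350:]=0; m[:,:130]=0
    blobs(n,m,4)
    print("bright z12"); m=(im.min(2)>150); m[:130]=0
    if n=="top": m[340:]=0
    blobs(n,m,12)
s=cv2.imread("pics/scene0.png"); t=cv2.imread("pics/top0.png")
a=cv2.resize(s[140:310,190:400],None,fx=3,fy=3,interpolation=2)[:, :]
b=cv2.resize(t[240:340,220:400],None,fx=4,fy=4,interpolation=2)
cv2.imwrite("pics/a.png",a[:600]);cv2.imwrite("pics/b.png",b)
E
```

```text
dark
scene px [163.6 355.2] a 383.0 ctr [ 548.6 -364.9] rect [43.8 41. ] 54.0 area 1374
scene px [265.2 333.6] a 731.0 ctr [ 621.7 -190.6] rect [58.5 65.6] 12.7 area 2817
scene px [570.7 339. ] a 355.5 ctr [967.2 266.6] rect [ 19.7 146.2] 1.9 area 1347
scene px [353.2 304.4] a 2024.5 ctr [669.5 -18.4] rect [107.2 102.9] 54.0 area 8621
scene px [115.9 252.8] a 112.5 ctr [ 286.9 -342.1] rect [34.1 22.4] 1.3 area 575
scene px [423.3 233.5] a 510.0 ctr [623.8 204.5] rect [61.2 60.2] 49.0 area 2801
scene px [450.3 176. ] a 686.5 ctr [539.3 362.3] rect [73.  69.4] 16.9 area 4719
scene px [  5.2 142.5] a 108.5 ctr [-163.  -424.1] rect [29.5 46.8] 24.3 area 856
bright z12
scene px [280.3 383.9] a 401.0 ctr [ 722.2 -222.9] rect [ 54.8 102.1] 82.6 area 1292
scene px [450.2 319.6] a 171.0 ctr [807.3 106.9] rect [73.2 33.8] 84.1 area 680
scene px [231.6 238.6] a 157.5 ctr [ 402.1 -132.3] rect [33.4 33. ] 54.0 area 835
scene px [473.5 258.5] a 1085.0 ctr [733.2 240.7] rect [116.2  96. ] 2.7 area 5348
scene px [163.9 220.8] a 854.5 ctr [ 276.2 -224.8] rect [ 89.3 119.7] 38.8 area 4846
scene px [35
[... 832 characters left out ...]
tr [542.2 361. ] rect [73.5 73.7] 17.1 area 5022
top px [385.3 222. ] a 381.5 ctr [ 624.4 -192.2] rect [58.4 64.9] 70.2 area 2780
top px [238.1 218.3] a 396.0 ctr [626.7 202.9] rect [63.1 59.3] 2.1 area 2919
top px [321.3 203.4] a 1168.5 ctr [672.2 -19.9] rect [106.  106.1] 46.6 area 8668
top px [616.1 197. ] a 4377.0 ctr [ 706.9 -810.1] rect [129.7 268. ] 87.9 area 32075
bright z12
top px [363.5 287.1] a 44.5 ctr [ 447.9 -134.7] rect [33.2 14.9] 45.7 area 306
top px [381.9 285.6] a 100.0 ctr [ 453.  -182.9] rect [24.4 70.8] 42.5 area 688
top px [254.4 283.4] a 51.0 ctr [451.7 151.9] rect [23.2 56. ] 77.2 area 354
top px [363.9 268.8] a 93.0 ctr [ 496.2 -135.4] rect [23.3 69.3] 52.2 area 648
```

View pics/a.png

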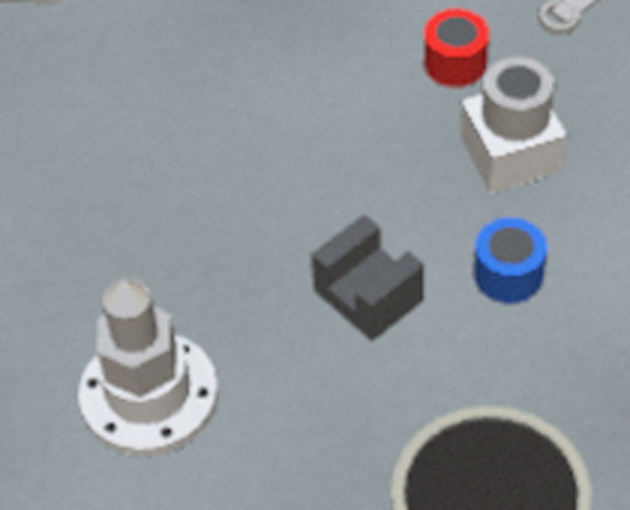

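View pics/b.png

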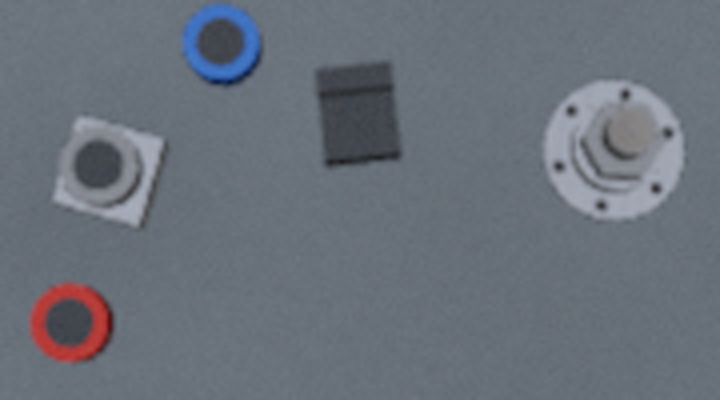

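```bash
cat >> h.py <<'E'
def tri(a,b):
    (p,d),(q,e)=ray("scene",a),ray("top",b)
    s=np.linalg.lstsq(np.c_[d,-e],q-p,rcond=None)[0]; A=p+d*s[0];B=q+e*s[1]
    return np.round((A+B)/2,1),round(np.linalg.norm(A-B),1)
E
python3 - <<'E'
from h import *
B=lambda x,y:((x+.5)/4+220-.5,(y+.5)/4+240-.5)
A=lambda x,y:((x+.5)/3+190-.5,(y+.5)/3+140-.5)
print("apex",tri(A(127,283),B(630,130)), cast("top",B(630,130),130),cast("scene",A(127,283),136))
print("collar",tri(A(519,82),B(98,163)), cast("top",B(98,163),80))
print("red",tri(A(457,32),B(70,323)),"blue",tri(A(512,244),B(221,42)))
print("flange",cast("top",B(614,149),12))
c=[cast("top",B(*p),44)[:2] for p in((80,118),(167,150),(143,226),(54,200))]
print("block",np.round(c),np.mean(c,0),[np.linalg.norm(c[i]-c[i-1]) for i in range(4)],cv2.minAreaRect(np.array(c,np.float32)))
im=cv2.imread("pics/top0.png")
x=[cast("scene",A(*p),12) for p in((78,390),(217,390))];print("fl scene",np.mean(x,0))
m=(im.astype(int)[:,:,2]>im.astype(int)[:,:,0]-4)&(im.max(2)>85); m[330:]=0;m[:240]=0
blobs("top",m,44)
# dark holes of flange
g=im[255:300,350:398].max(2); 
b=cv2.resize(im[255:300,350:398],None,fx=12,fy=12,interpolation=2);cv2.imwrite("pics/c.png",b)
E
```

```text
apex (array([ 475.3, -157.3,  132.5]), np.float64(1.6)) [ 475.22348845 -158.34511778  130.        ] [ 478.08263378 -157.5128445   136.        ]
collar (array([452.9, 170.4,  81.2]), np.float64(0.3)) [452.94339831 170.46830675  80.        ]
red (array([354.1, 190.9,  35.7]), np.float64(1.5)) blue (array([537.9,  99.4,  37.4]), np.float64(1.6))
flange [ 475.33115328 -159.78832495   12.        ]
block [[485. 188.]
 [466. 131.]
 [416. 145.]
 [432. 203.]] [449.65357016 166.48870712] [np.float64(55.30015962143236), np.float64(60.23266622132582), np.float64(51.114170217671806), np.float64(59.89719113169846)] ((450.4626159667969, 166.21043395996094), (60.112613677978516, 55.3001708984375), 74.65210723876953)
fl scene [ 476.40095063 -159.63006113   12.        ]
top px [447.  320.9] a 91.5 ctr [ 363.7 -345.1] rect [42.8 36.8] 11.9 area 585
top px [237. 320.] a 311.5 ctr [354.4 189.5] rect [48.2 53.9] 1.2 area 2018
top px [377.1 272.6] a 75.5 ctr [ 483.3 -166.9] rect [26.  25.7] 0.4 area 502
top px [618.2 287.4] a 3385.5 ctr [ 459.5 -782. ] rect [112.9 212.5] 89.8 area 21981
top px [450.6 250.7] a 402.5 ctr [ 544.3 -356.5] rect [59.3 57.9] 89.4 area 2712
top px [180.5 256.8] a 194.5 ctr [514.3 342.8] rect [81.3 91.3] 16.7 area 1325
top px [ 14.9 282.5] a 2642.0 ctr [440.  768.6] rect [230.6  89.4] 1.1 area 17830
```

View pics/c.png

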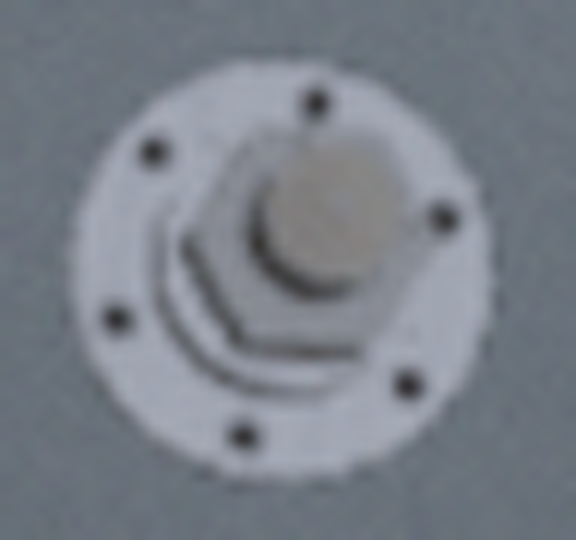

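```bash
cat >> h.py <<'E'
def plan(x,y,z,n=10,yaw=None):
    o=bot.get_obs(); Rt=R.from_euler("xyz",o["tcp_rot"]); w=o["tcp_rot"][2]
    if yaw is not None: # after a spin first
        print("spin total",round(-(yaw-w)/.1,2)); Rt=R.from_euler("xyz",[np.pi,0,yaw])
    d=Rt.inv().apply(np.array([x,y,z])-o["tool_pos"])
    print("t",o["time"],"pos",np.round(o["tool_pos"],1),"rot",np.round(o["tcp_rot"],3),"grip",round(o["grip_width"],1),"F",np.round(o["contact_force"],1),"per-row",np.round(d/80/n,3),"rows",n)
E
python3 -c "
from h import *
plan(475.5,-158.5,226,8,yaw=.524)"
```

```text
spin total -1.18
t 0.1 pos [ 207.2 -482.   226.1] rot [-3.14  -0.     0.406] grip 91.9 F [-0.5 -0.2  0.7] per-row [ 0.616 -0.228  0.   ] rows 8
```

>>> jog_arm --targets '[{"xyz": [0,0,0],"spin": -1},{"xyz": [0,0,0],"spin": -0.18},{"xyz": [0.616,-0.228,0],"spin": 0},{"xyz": [0.616,-0.228,0],"spin": 0},{"xyz": [0.616,-0.228,0],"spin": 0},{"xyz": [0.616,-0.228,0],"spin": 0},{"xyz": [0.616,-0.228,0],"spin": 0},{"xyz": [0.616,-0.228,0],"spin": 0},{"xyz": [0.616,-0.228,0],"spin": 0},{"xyz": [0.616,-0.228,0],"spin": 0}]'

```text
time: 1.35
tool_pos: [476.5, -157.3, 226.7]
tcp_rot: [3.141, 0.0, 0.522]
contact_force: [0.8, -0.2, 0.2]
grip_width: 92.0
finger_force: 0.0
```

```bash
python3 -c "
from h import *
plan(475.5,-158.5,92,8)"
```

```text
t 1.35 pos [ 476.5 -157.3  226.7] rot [3.141 0.    0.522] grip 92.0 F [ 0.8 -0.2  0.2] per-row [-0.002  0.001  0.21 ] rows 8
```

>>> jog_arm --targets '[{"xyz": [0,0,0],"spin": 0},{"xyz": [-0.008,0.006,0.3],"spin": 0},{"xyz": [0,0,0.3],"spin": 0},{"xyz": [0,0,0.3],"spin": 0},{"xyz": [0,0,0.3],"spin": 0},{"xyz": [0,0,0.28],"spin": 0},{"xyz": [0,0,0.14],"spin": 0},{"xyz": [0,0,0.06],"spin": 0},{"xyz": [0,0,0],"spin": 0},{"xyz": [0,0,0],"spin": 0}]'

```text
time: 2.6
tool_pos: [475.8, -159.8, 93.0]
tcp_rot: [3.14, -0.001, 0.524]
contact_force: [-0.8, 1.0, -0.3]
grip_width: 91.8
finger_force: 0.0
```

>>> jog_arm --targets '[{"xyz": [0,0,0],"spin": 0},{"xyz": [0,0,0],"spin": 0},{"xyz": [0,0,0],"spin": 0},{"xyz": [0,0,0],"spin": 0},{"xyz": [0,0,0],"spin": 0},{"xyz": [0,0,0],"spin": 0},{"xyz": [0,0,0],"spin": 0},{"xyz": [0,0,0],"spin": 0},{"xyz": [0,0,0],"spin": 0},{"xyz": [0,0,0],"spin": 0}]' --gripper 0

```text
time: 3.85
tool_pos: [475.5, -159.7, 92.3]
tcp_rot: [3.141, -0.0, 0.524]
contact_force: [0.9, -0.6, -0.2]
grip_width: 29.4
finger_force: 30.0
```

```bash
python3 -c "
from h import *
plan(550.5,-366,112,6)
cv2.imwrite('pics/d.png',cv2.resize(bot.capture('scene')[150:330,180:340],None,fx=3,fy=3))"
```

```text
t 3.85 pos [ 475.5 -159.7   92.3] rot [ 3.141 -0.     0.524] grip 29.4 F [ 0.9 -0.6 -0.2] per-row [-0.08   0.45  -0.041] rows 6
```

View pics/d.png

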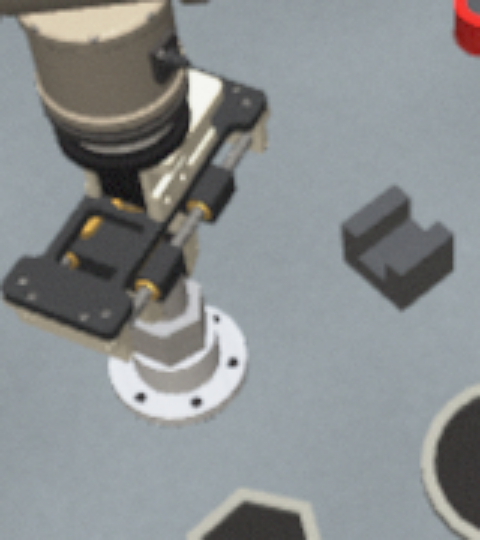

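>>> jog_arm --targets '[{"xyz": [0,0,-0.1],"spin": 0},{"xyz": [0,0,-0.25],"spin": 0},{"xyz": [0,0,-0.15],"spin": 0},{"xyz": [-0.03,0.2,0],"spin": 0},{"xyz": [-0.09,0.48,0],"spin": 0},{"xyz": [-0.09,0.48,0],"spin": 0},{"xyz": [-0.09,0.48,0],"spin": 0},{"xyz": [-0.09,0.48,0],"spin": 0},{"xyz": [-0.07,0.38,0],"spin": 0},{"xyz": [-0.02,0.2,0],"spin": 0}]'

```text
time: 5.15
tool_pos: [549.9, -368.4, 130.8]
tcp_rot: [-3.141, 0.001, 0.522]
contact_force: [-0.7, 1.1, -1.0]
grip_width: 29.3
finger_force: 30.0
```

```bash
python3 -c "
from h import *
plan(550.5,-366,17,1)"
```

```text
t 5.15 pos [ 549.9 -368.4  130.8] rot [-3.141e+00  1.000e-03  5.220e-01] grip 29.3 F [-0.7  1.1 -1. ] per-row [ 0.023 -0.021  1.422] rows 1
```

>>> jog_arm --targets '[{"xyz": [0.02,-0.02,0.2],"spin": 0},{"xyz": [0,0,0.3],"spin": 0},{"xyz": [0,0,0.3],"spin": 0},{"xyz": [0,0,0.25],"spin": 0},{"xyz": [0,0,0.18],"spin": 0},{"xyz": [0,0,0.1],"spin": 0},{"xyz": [0,0,0.06],"spin": 0},{"xyz": [0,0,0.03],"spin": 0},{"xyz": [0,0,0],"spin": 0},{"xyz": [0,0,0],"spin": 0}]'

```text
time: 6.4
tool_pos: [551.0, -363.9, 19.3]
tcp_rot: [3.141, -0.0, 0.524]
contact_force: [0.3, -0.4, -1.3]
grip_width: 29.5
finger_force: 30.0
```

```bash
python3 -c "
from h import *
plan(550.5,-366,16.3,1)"
```

```text
t 6.4 pos [ 551.  -363.9   19.3] rot [ 3.141 -0.     0.524] grip 29.5 F [ 0.3 -0.4 -1.3] per-row [-0.018  0.02   0.037] rows 1
```

>>> jog_arm --targets '[{"xyz": [-0.018,0.02,0],"spin": 0},{"xyz": [0,0,0.01],"spin": 0},{"xyz": [0,0,0.01],"spin": 0},{"xyz": [0,0,0.01],"spin": 0},{"xyz": [0,0,0.005],"spin": 0},{"xyz": [0,0,0],"spin": 0},{"xyz": [0,0,0],"spin": 0},{"xyz": [0,0,0],"spin": 0},{"xyz": [0,0,0],"spin": 0},{"xyz": [0,0,0],"spin": 0}]'

```text
time: 7.65
tool_pos: [550.3, -365.7, 16.3]
tcp_rot: [3.141, 0.0, 0.524]
contact_force: [-2.4, 1.7, 5.8]
grip_width: 29.3
finger_force: 30.0
```

>>> jog_arm --targets '[{"xyz": [0,0,0],"spin": 0},{"xyz": [0,0,0],"spin": 0},{"xyz": [0,0,0],"spin": 0},{"xyz": [0,0,0],"spin": 0},{"xyz": [0,0,0],"spin": 0},{"xyz": [0,0,-0.2],"spin": 0},{"xyz": [0,0,-0.5],"spin": 0},{"xyz": [0,0,-0.5],"spin": 0},{"xyz": [0,0,-0.3],"spin": 0},{"xyz": [0,0,0],"spin": 0}]' --gripper 85

```text
time: 8.9
tool_pos: [551.4, -366.7, 139.4]
tcp_rot: [3.136, -0.002, 0.524]
contact_force: [0.6, -0.1, -1.3]
grip_width: 77.8
finger_force: 0.0
```

```bash
python3 - <<'E'
from h import *
t=bot.capture("top"); s=bot.capture("scene")
cv2.imwrite("pics/t1.png",t);cv2.imwrite("pics/s1.png",s)
a=cv2.resize(t[240:310,345:475],None,fx=6,fy=6,interpolation=2); b=cv2.resize(s[200:380,130:300],None,fx=1,fy=1)
b=cv2.resize(s[215:295,200:290],None,fx=7,fy=7,interpolation=2)
cv2.imwrite("pics/e.png",b); cv2.imwrite("pics/e2.png",a)
plan(475.5,-160,140,8)
E
```

```text
t 9.0 pos [ 550.  -365.5  135.7] rot [-3.141  0.     0.524] grip 78.3 F [-0.6 -0.4  0.2] per-row [ 0.06  -0.336 -0.007] rows 8
```

View pics/e2.png

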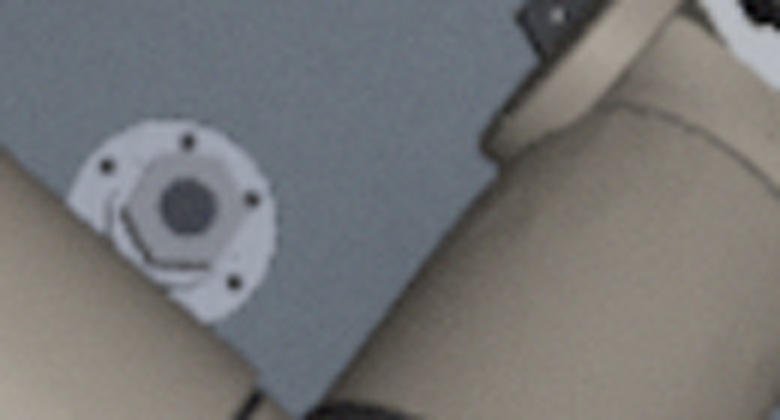

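```bash
python3 - <<'E'
from h import *
D=lambda x,y:((x+.5)/6+345-.5,(y+.5)/6+240-.5)
C=lambda x,y:((x+.5)/12+350-.5,(y+.5)/12+255-.5)
print("nut",cast("top",D(188,207),80))
for p,q in(((240,350),(365,352)),((190,240),(240,350))):
    d=(cast("top",C(*q),80)-cast("top",C(*p),80))[:2]; print(np.degrees(np.arctan2(d[1],d[0]))%60-30)
s=cv2.imread("pics/s1.png"); m=(s.max(2)<90);x=np.zeros_like(m);x[215:265,215:260]=m[215:265,215:260]
blobs("scene",x,80,15)
E
```

```text
nut [ 475.66986252 -160.37120999   80.        ]
0.27390820170340646
-5.07660303422108
```

View pics/e.png

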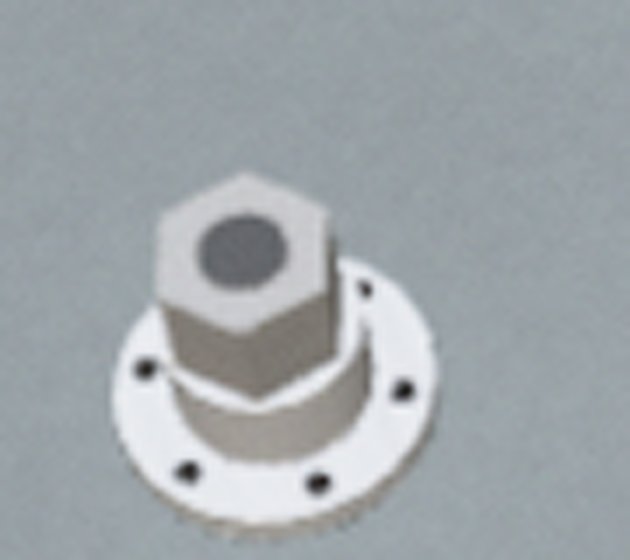

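```bash
python3 - <<'E'
from h import *
E=lambda x,y:((x+.5)/7+200-.5,(y+.5)/7+215-.5)
P=np.array([cast("scene",E(*p),80)[:2] for p in((245,172),(328,210),(328,292),(245,333),(158,302),(157,215))])
c=P.mean(0); d=P-c; print(c,np.hypot(*d.T),np.degrees(np.arctan2(d[:,1],d[:,0]))%60)
E
```

```text
[ 476.01260192 -159.64051589] [27.13015636 26.18187893 27.11861581 25.85651374 26.83131539 27.96103616] [28.31861735 27.13138976 26.3745214  30.03996561 29.97810622 27.01562425]
```

>>> jog_arm --targets '[{"xyz": [0,0,0],"spin": 0.33},{"xyz": [0.05,-0.3,0],"spin": 0},{"xyz": [0.06,-0.45,0],"spin": 0},{"xyz": [0.07,-0.45,0],"spin": 0},{"xyz": [0.07,-0.45,0],"spin": 0},{"xyz": [0.07,-0.45,0],"spin": 0},{"xyz": [0.06,-0.4,0],"spin": 0},{"xyz": [0.01,-0.188,0],"spin": 0},{"xyz": [0,0,0],"spin": 0},{"xyz": [0,0,0],"spin": 0}]'

```text
time: 10.25
tool_pos: [477.0, -162.4, 135.8]
tcp_rot: [3.141, -0.0, 0.49]
contact_force: [0.5, -0.3, 0.4]
grip_width: 77.8
finger_force: 0.0
```

```bash
python3 -c "
from h import *
plan(475.8,-160,56,1)"
```

```text
t 10.25 pos [ 477.  -162.4  135.8] rot [ 3.141 -0.     0.49 ] grip 77.8 F [ 0.5 -0.3  0.4] per-row [ 0.001 -0.034  0.998] rows 1
```

>>> jog_arm --targets '[{"xyz": [0,-0.034,0.1],"spin": 0},{"xyz": [0,0,0.25],"spin": 0},{"xyz": [0,0,0.25],"spin": 0},{"xyz": [0,0,0.2],"spin": 0},{"xyz": [0,0,0.12],"spin": 0},{"xyz": [0,0,0.06],"spin": 0},{"xyz": [0,0,0.02],"spin": 0},{"xyz": [0,0,0],"spin": 0},{"xyz": [0,0,0],"spin": 0},{"xyz": [0,0,0],"spin": 0}]'

```text
time: 11.5
tool_pos: [475.3, -159.0, 56.2]
tcp_rot: [3.141, -0.0, 0.491]
contact_force: [0.7, 0.5, 0.4]
grip_width: 78.1
finger_force: 0.0
```

>>> jog_arm --targets '[{"xyz": [0,0,0],"spin": 0},{"xyz": [0,0,0],"spin": 0},{"xyz": [0,0,0],"spin": 0},{"xyz": [0,0,0],"spin": 0},{"xyz": [0,0,0],"spin": 0},{"xyz": [0,0,0],"spin": 0},{"xyz": [0,0,0],"spin": 0},{"xyz": [0,0,0],"spin": 0},{"xyz": [0,0,0],"spin": 0},{"xyz": [0,0,0],"spin": 0}]' --gripper 0

```text
time: 12.75
tool_pos: [475.3, -159.1, 56.0]
tcp_rot: [3.141, -0.0, 0.491]
contact_force: [0.9, -1.6, -0.2]
grip_width: 45.8
finger_force: 30.0
```

```bash
python3 -c "
from h import *
plan(624,-192,96,4)"
```

```text
t 12.75 pos [ 475.3 -159.1   56. ] rot [ 3.141 -0.     0.491] grip 45.8 F [ 0.9 -1.6 -0.2] per-row [ 0.361  0.31  -0.125] rows 4
```

>>> jog_arm --targets '[{"xyz": [0,0,-0.1],"spin": 0},{"xyz": [0,0,-0.25],"spin": 0},{"xyz": [0,0,-0.15],"spin": 0},{"xyz": [0.15,0.14,0],"spin": 0},{"xyz": [0.34,0.3,0],"spin": 0},{"xyz": [0.4,0.34,0],"spin": 0},{"xyz": [0.37,0.31,0],"spin": 0},{"xyz": [0.184,0.15,0],"spin": 0},{"xyz": [0,0,0],"spin": 0},{"xyz": [0,0,0],"spin": 0}]'

```text
time: 14.0
tool_pos: [622.6, -191.6, 95.5]
tcp_rot: [-3.14, 0.001, 0.491]
contact_force: [0.1, -0.6, -4.5]
grip_width: 45.7
finger_force: 30.0
```

```bash
python3 -c "
from h import *
plan(624,-192,16,1)"
```

```text
t 14.0 pos [ 622.6 -191.6   95.5] rot [-3.14e+00  1.00e-03  4.91e-01] grip 45.7 F [ 0.1 -0.6 -4.5] per-row [0.014 0.015 0.993] rows 1
```

>>> jog_arm --targets '[{"xyz": [0.01,0.01,0.2],"spin": 0},{"xyz": [0,0,0.25],"spin": 0},{"xyz": [0,0,0.22],"spin": 0},{"xyz": [0,0,0.15],"spin": 0},{"xyz": [0,0,0.08],"spin": 0},{"xyz": [0,0,0.04],"spin": 0},{"xyz": [0,0,0.02],"spin": 0},{"xyz": [0,0,0.01],"spin": 0},{"xyz": [0,0,0.01],"spin": 0},{"xyz": [0,0,0.01],"spin": 0}]'

```text
time: 15.25
tool_pos: [625.0, -192.4, 16.9]
tcp_rot: [3.141, -0.0, 0.491]
contact_force: [0.2, -0.2, -3.8]
grip_width: 46.3
finger_force: 30.0
```

>>> jog_arm --targets '[{"xyz": [0,0,0.005],"spin": 0},{"xyz": [0,0,0],"spin": 0},{"xyz": [0,0,0],"spin": 0},{"xyz": [0,0,0],"spin": 0},{"xyz": [0,0,0],"spin": 0},{"xyz": [0,0,0],"spin": 0},{"xyz": [0,0,0],"spin": 0},{"xyz": [0,0,0],"spin": 0},{"xyz": [0,0,0],"spin": 0},{"xyz": [0,0,0],"spin": 0}]'

```text
time: 16.5
tool_pos: [624.9, -192.4, 16.3]
tcp_rot: [3.141, 0.0, 0.491]
contact_force: [-0.1, -0.5, -5.0]
grip_width: 46.0
finger_force: 30.0
```

>>> jog_arm --targets '[{"xyz": [0,0,0.005],"spin": 0},{"xyz": [0,0,0.005],"spin": 0},{"xyz": [0,0,0],"spin": 0},{"xyz": [0,0,0],"spin": 0},{"xyz": [0,0,0],"spin": 0},{"xyz": [0,0,0],"spin": 0},{"xyz": [0,0,0],"spin": 0},{"xyz": [0,0,0],"spin": 0},{"xyz": [0,0,0],"spin": 0},{"xyz": [0,0,0],"spin": 0}]'

```text
time: 17.75
tool_pos: [624.9, -192.4, 16.0]
tcp_rot: [3.141, -0.0, 0.491]
contact_force: [-2.8, 0.2, 5.2]
grip_width: 46.0
finger_force: 30.0
```

>>> jog_arm --targets '[{"xyz": [0,0,0],"spin": 0},{"xyz": [0,0,0],"spin": 0},{"xyz": [0,0,0],"spin": 0},{"xyz": [0,0,0],"spin": 0},{"xyz": [0,0,0],"spin": 0},{"xyz": [0,0,-0.2],"spin": 0},{"xyz": [0,0,-0.35],"spin": 0},{"xyz": [0,0,-0.35],"spin": 0},{"xyz": [0,0,-0.1],"spin": 0},{"xyz": [0,0,0],"spin": 0}]' --gripper 100

```text
time: 19.0
tool_pos: [625.0, -192.4, 96.1]
tcp_rot: [3.141, -0.001, 0.491]
contact_force: [0.4, 0.4, 0.2]
grip_width: 91.4
finger_force: 0.0
```

```bash
python3 -c "
from h import *
plan(475.8,-159.7,96,1)"
```

```text
t 19.0 pos [ 625.  -192.4   96.1] rot [ 3.141e+00 -1.000e-03  4.910e-01] grip 91.4 F [0.4 0.4 0.2] per-row [-1.453 -1.24  -0.   ] rows 1
```

>>> jog_arm --targets '[{"xyz": [-0.15,-0.13,0],"spin": 0},{"xyz": [-0.35,-0.3,0],"spin": 0},{"xyz": [-0.4,-0.34,0],"spin": 0},{"xyz": [-0.35,-0.3,0],"spin": 0},{"xyz": [-0.203,-0.17,0],"spin": 0},{"xyz": [0,0,0],"spin": 0},{"xyz": [0,0,0],"spin": 0},{"xyz": [0,0,0.1],"spin": 0},{"xyz": [0,0,0.2],"spin": 0},{"xyz": [0,0,0.1],"spin": 0}]'

```text
time: 20.25
tool_pos: [475.5, -159.5, 62.1]
tcp_rot: [-3.14, 0.001, 0.491]
contact_force: [0.4, 0.4, 0.0]
grip_width: 91.8
finger_force: 0.0
```

```bash
python3 -c "
from h import *
plan(475.8,-159.7,17,1)"
```

```text
t 20.25 pos [ 475.5 -159.5   62.1] rot [-3.14e+00  1.00e-03  4.91e-01] grip 91.8 F [0.4 0.4 0. ] per-row [0.002 0.005 0.564] rows 1
```

>>> jog_arm --targets '[{"xyz": [0,0,0.15],"spin": 0},{"xyz": [0,0,0.2],"spin": 0},{"xyz": [0,0,0.13],"spin": 0},{"xyz": [0,0,0.07],"spin": 0},{"xyz": [0,0,0.025],"spin": 0},{"xyz": [0,0,0],"spin": 0},{"xyz": [0,0,0],"spin": 0},{"xyz": [0,0,0],"spin": 0},{"xyz": [0,0,0],"spin": 0},{"xyz": [0,0,0],"spin": 0}]'

```text
time: 21.5
tool_pos: [475.6, -159.7, 17.6]
tcp_rot: [3.141, -0.0, 0.491]
contact_force: [-0.2, -0.0, 0.4]
grip_width: 91.4
finger_force: 0.0
```

>>> jog_arm --targets '[{"xyz": [0,0,0],"spin": 0},{"xyz": [0,0,0],"spin": 0},{"xyz": [0,0,0],"spin": 0},{"xyz": [0,0,0],"spin": 0},{"xyz": [0,0,0],"spin": 0},{"xyz": [0,0,0],"spin": 0},{"xyz": [0,0,0],"spin": 0},{"xyz": [0,0,0],"spin": 0},{"xyz": [0,0,0],"spin": 0},{"xyz": [0,0,0],"spin": 0}]' --gripper 0

```text
time: 22.75
tool_pos: [475.6, -159.6, 17.5]
tcp_rot: [3.142, 0.0, 0.491]
contact_force: [-0.7, 0.8, -0.4]
grip_width: 57.8
finger_force: 30.0
```

```bash
python3 -c "
from h import *
plan(672,-20,97,1)"
```

```text
t 22.75 pos [ 475.6 -159.6   17.5] rot [3.142 0.    0.491] grip 57.8 F [-0.7  0.8 -0.4] per-row [ 2.988 -0.382 -0.994] rows 1
```

>>> jog_arm --targets '[{"xyz": [0,0,-0.1],"spin": 0},{"xyz": [0,0,-0.3],"spin": 0},{"xyz": [0,0,-0.35],"spin": 0},{"xyz": [0.2,-0.02,0],"spin": 0},{"xyz": [0.5,-0.06,0],"spin": 0},{"xyz": [0.55,-0.07,0],"spin": 0},{"xyz": [0.55,-0.07,0],"spin": 0},{"xyz": [0.55,-0.07,0],"spin": 0},{"xyz": [0.45,-0.06,0],"spin": 0},{"xyz": [0.188,-0.03,0],"spin": 0}]'

```text
time: 24.0
tool_pos: [673.2, -17.4, 75.3]
tcp_rot: [-3.14, 0.001, 0.493]
contact_force: [-0.1, -0.9, -3.6]
grip_width: 57.5
finger_force: 30.0
```

>>> jog_arm --targets '[{"xyz": [0,0,0],"spin": 0},{"xyz": [0,0,0],"spin": 0},{"xyz": [0,0,0.1],"spin": 0},{"xyz": [0,0,0.15],"spin": 0},{"xyz": [0,0,0.15],"spin": 0},{"xyz": [0,0,0.1],"spin": 0},{"xyz": [0,0,0.05],"spin": 0},{"xyz": [0,0,0],"spin": 0},{"xyz": [0,0,0],"spin": 0},{"xyz": [0,0,0],"spin": 0}]'

```text
time: 25.25
tool_pos: [672.4, -20.2, 34.0]
tcp_rot: [3.141, -0.001, 0.491]
contact_force: [-0.2, 0.7, -2.7]
grip_width: 57.5
finger_force: 30.0
```

```bash
python3 -c "
from h import *
plan(672,-20,21.5,1)"
```

```text
t 25.25 pos [672.4 -20.2  34. ] rot [ 3.141e+00 -1.000e-03  4.910e-01] grip 57.5 F [-0.2  0.7 -2.7] per-row [-0.003 -0.004  0.156] rows 1
```

>>> jog_arm --targets '[{"xyz": [0,0,0.05],"spin": 0},{"xyz": [0,0,0.05],"spin": 0},{"xyz": [0,0,0.03],"spin": 0},{"xyz": [0,0,0.01],"spin": 0},{"xyz": [0,0,0.01],"spin": 0},{"xyz": [0,0,0.006],"spin": 0},{"xyz": [0,0,0],"spin": 0},{"xyz": [0,0,0],"spin": 0},{"xyz": [0,0,0],"spin": 0},{"xyz": [0,0,0],"spin": 0}]'

```text
time: 26.5
tool_pos: [672.2, -20.2, 21.5]
tcp_rot: [3.141, -0.0, 0.491]
contact_force: [-4.7, 0.6, 4.8]
grip_width: 56.9
finger_force: 30.0
```

>>> jog_arm --targets '[{"xyz": [0,0,0],"spin": 0},{"xyz": [0,0,0],"spin": 0},{"xyz": [0,0,0],"spin": 0},{"xyz": [0,0,0],"spin": 0},{"xyz": [0,0,0],"spin": 0},{"xyz": [0,0,-0.2],"spin": 0},{"xyz": [0,0,-0.4],"spin": 0},{"xyz": [0,0,-0.4],"spin": 0},{"xyz": [0,0,-0.3],"spin": 0},{"xyz": [0,0,-0.1],"spin": 0.7}]' --gripper 90

```text
time: 27.75
tool_pos: [673.3, -20.3, 136.8]
tcp_rot: [3.139, -0.004, 0.419]
contact_force: [-0.2, -0.2, -0.1]
grip_width: 82.5
finger_force: 0.0
```

```bash
python3 - <<'E'
from h import *
plan(452.9,170.4,132,1,yaw=-.279)
E
```

```text
spin total 6.98
t 27.75 pos [673.3 -20.3 136.8] rot [ 3.139 -0.004  0.419] grip 82.5 F [-0.2 -0.2 -0.1] per-row [-3.304 -1.533  0.06 ] rows 1
```

Spin first, then shift.

>>> jog_arm --targets '[{"xyz": [0,0,0],"spin": 1},{"xyz": [0,0,0],"spin": 1},{"xyz": [0,0,0],"spin": 1},{"xyz": [0,0,0],"spin": 1},{"xyz": [0,0,0],"spin": 1},{"xyz": [0,0,0],"spin": 1},{"xyz": [0,0,0],"spin": 1},{"xyz": [-0.3,-0.14,0],"spin": 0},{"xyz": [-0.5,-0.23,0],"spin": 0},{"xyz": [-0.5,-0.23,0],"spin": 0}]'

```text
time: 29.0
tool_pos: [584.7, 55.2, 134.2]
tcp_rot: [-3.141, -0.002, -0.28]
contact_force: [0.6, -0.8, 0.2]
grip_width: 82.6
finger_force: 0.0
```

>>> jog_arm --targets '[{"xyz": [-0.5,-0.23,0],"spin": 0},{"xyz": [-0.5,-0.23,0],"spin": 0},{"xyz": [-0.5,-0.23,0],"spin": 0},{"xyz": [-0.35,-0.16,0],"spin": 0},{"xyz": [-0.154,-0.083,0],"spin": 0},{"xyz": [0,0,0],"spin": 0},{"xyz": [0,0,0],"spin": 0},{"xyz": [0,0,0],"spin": 0},{"xyz": [0,0,0],"spin": 0},{"xyz": [0,0,0],"spin": 0}]'

```text
time: 30.25
tool_pos: [452.0, 170.3, 132.9]
tcp_rot: [3.141, 0.0, -0.28]
contact_force: [-0.3, 0.1, 0.6]
grip_width: 82.7
finger_force: 0.0
```

```bash
python3 - <<'E'
from h import *
plan(452.9,170.4,56,1)
E
```

```text
t 30.25 pos [452.  170.3 132.9] rot [ 3.141  0.    -0.28 ] grip 82.7 F [-0.3  0.1  0.6] per-row [ 0.011 -0.004  0.961] rows 1
```

>>> jog_arm --targets '[{"xyz": [0.011,-0.004,0.1],"spin": 0},{"xyz": [0,0,0.25],"spin": 0},{"xyz": [0,0,0.25],"spin": 0},{"xyz": [0,0,0.18],"spin": 0},{"xyz": [0,0,0.1],"spin": 0},{"xyz": [0,0,0.05],"spin": 0},{"xyz": [0,0,0.03],"spin": 0},{"xyz": [0,0,0],"spin": 0},{"xyz": [0,0,0],"spin": 0},{"xyz": [0,0,0],"spin": 0}]'

```text
time: 31.5
tool_pos: [452.9, 170.7, 56.5]
tcp_rot: [-3.141, -0.001, -0.279]
contact_force: [0.5, 0.7, 0.2]
grip_width: 82.7
finger_force: 0.0
```

>>> jog_arm --targets '[{"xyz": [0,0,0],"spin": 0},{"xyz": [0,0,0],"spin": 0},{"xyz": [0,0,0],"spin": 0},{"xyz": [0,0,0],"spin": 0},{"xyz": [0,0,0],"spin": 0},{"xyz": [0,0,0],"spin": 0},{"xyz": [0,0,0],"spin": 0},{"xyz": [0,0,0],"spin": 0},{"xyz": [0,0,0],"spin": 0},{"xyz": [0,0,0],"spin": 0}]' --gripper 0

```text
time: 32.75
tool_pos: [452.7, 170.5, 56.2]
tcp_rot: [3.141, 0.0, -0.279]
contact_force: [0.4, -2.5, 1.2]
grip_width: 49.4
finger_force: 30.0
```

```bash
python3 - <<'E'
from h import *
plan(626.5,203,96,1)
E
```

```text
t 32.75 pos [452.7 170.5  56.2] rot [ 3.141  0.    -0.279] grip 49.4 F [ 0.4 -2.5  1.2] per-row [ 1.977 -0.989 -0.498] rows 1
```

>>> jog_arm --targets '[{"xyz": [0,0,-0.1],"spin": 0},{"xyz": [0,0,-0.25],"spin": 0},{"xyz": [0,0,-0.15],"spin": 0},{"xyz": [0.2,-0.1,0],"spin": 0},{"xyz": [0.45,-0.225,0],"spin": 0},{"xyz": [0.5,-0.25,0],"spin": 0},{"xyz": [0.5,-0.25,0],"spin": 0},{"xyz": [0.327,-0.164,0],"spin": 0},{"xyz": [0,0,0],"spin": 0},{"xyz": [0,0,0],"spin": 0}]'

```text
time: 34.0
tool_pos: [625.5, 203.1, 95.6]
tcp_rot: [3.141, 0.002, -0.279]
contact_force: [0.2, 1.1, -3.7]
grip_width: 49.4
finger_force: 30.0
```

>>> jog_arm --targets '[{"xyz": [0,0,0.1],"spin": 0},{"xyz": [0,0,0.2],"spin": 0},{"xyz": [0,0,0.2],"spin": 0},{"xyz": [0,0,0.2],"spin": 0},{"xyz": [0,0,0.12],"spin": 0},{"xyz": [0,0,0.06],"spin": 0},{"xyz": [0,0,0.03],"spin": 0},{"xyz": [0,0,0],"spin": 0},{"xyz": [0,0,0],"spin": 0},{"xyz": [0,0,0],"spin": 0}]'

```text
time: 35.25
tool_pos: [626.8, 203.1, 23.8]
tcp_rot: [-3.141, -0.001, -0.279]
contact_force: [0.4, -0.2, -3.8]
grip_width: 49.7
finger_force: 30.0
```

```bash
python3 - <<'E'
from h import *
plan(626.5,203,16,1)
E
```

```text
t 35.25 pos [626.8 203.1  23.8] rot [-3.141e+00 -1.000e-03 -2.790e-01] grip 49.7 F [ 0.4 -0.2 -3.8] per-row [-0.003  0.003  0.098] rows 1
```

>>> jog_arm --targets '[{"xyz": [0,0,0.04],"spin": 0},{"xyz": [0,0,0.03],"spin": 0},{"xyz": [0,0,0.01],"spin": 0},{"xyz": [0,0,0.01],"spin": 0},{"xyz": [0,0,0.008],"spin": 0},{"xyz": [0,0,0],"spin": 0},{"xyz": [0,0,0],"spin": 0},{"xyz": [0,0,0],"spin": 0},{"xyz": [0,0,0],"spin": 0},{"xyz": [0,0,0],"spin": 0}]'

```text
time: 36.5
tool_pos: [626.6, 203.1, 16.2]
tcp_rot: [3.142, -0.0, -0.279]
contact_force: [-3.4, -1.2, 5.7]
grip_width: 49.2
finger_force: 30.0
```

Release, rise, then look at the block with the collar gone.

>>> jog_arm --targets '[{"xyz": [0,0,0],"spin": 0},{"xyz": [0,0,0],"spin": 0},{"xyz": [0,0,0],"spin": 0},{"xyz": [0,0,0],"spin": 0},{"xyz": [0,0,0],"spin": 0},{"xyz": [0,0,-0.2],"spin": 0},{"xyz": [0,0,-0.35],"spin": 0},{"xyz": [0,0,-0.35],"spin": 0},{"xyz": [0,0,-0.1],"spin": 0},{"xyz": [0,0,0],"spin": 0}]' --gripper 90

```text
time: 37.75
tool_pos: [626.8, 203.1, 96.2]
tcp_rot: [-3.141, -0.001, -0.279]
contact_force: [-0.1, -0.6, -0.8]
grip_width: 82.5
finger_force: 0.0
```

```bash
python3 - <<'E'
from h import *
s=bot.capture("scene");t=bot.capture("top");cv2.imwrite("pics/s2.png",s)
m=np.zeros(s.shape[:2],bool);m[150:215,335:390]=s[150:215,335:390].min(2)>190
blobs("scene",m,44,30)
a=cv2.resize(s[150:215,320:410],None,fx=5,fy=5,interpolation=2);b=cv2.resize(t[255:320,215:305],None,fx=5,fy=5,interpolation=2)
cv2.imwrite("pics/f.png",np.vstack([a,b])[:600] if 0 else np.hstack([a[:,:400],b[:,:400]]))
plan(450,167,96,1)
E
```

```text
scene px [360.8 179. ] a 506.0 ctr [452.3 168.4] rect [58.2 58.8] 75.3 area 3160
t 37.85 pos [625.9 202.9  94.5] rot [ 3.141e+00  2.000e-03 -2.790e-01] grip 82.8 F [ 1.  -0.6 -0.1] per-row [-1.99   1.038 -0.014] rows 1
```

View pics/f.png

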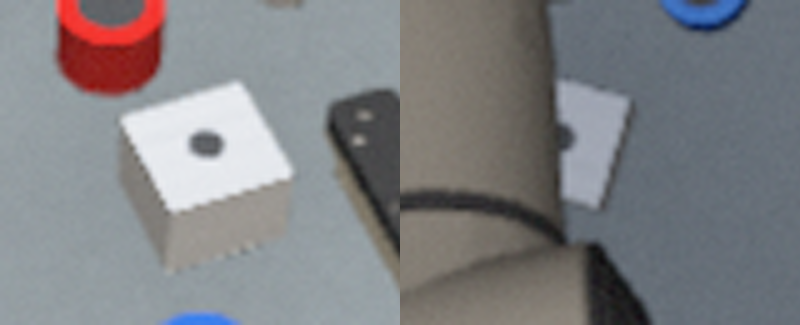

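>>> jog_arm --targets '[{"xyz": [0,0,0],"spin": -0.17},{"xyz": [-0.25,0.122,0],"spin": 0},{"xyz": [-0.45,0.222,0],"spin": 0},{"xyz": [-0.5,0.247,0],"spin": 0},{"xyz": [-0.5,0.247,0],"spin": 0},{"xyz": [-0.289,0.144,0],"spin": 0},{"xyz": [0,0,0],"spin": 0},{"xyz": [0,0,0],"spin": 0},{"xyz": [0,0,0],"spin": 0},{"xyz": [0,0,0],"spin": 0}]'

```text
time: 39.1
tool_pos: [453.1, 168.5, 95.3]
tcp_rot: [3.142, -0.0, -0.262]
contact_force: [-0.4, -0.4, -0.0]
grip_width: 82.5
finger_force: 0.0
```

```bash
python3 - <<'E'
from h import *
plan(452,168.3,12,1)
E
```

```text
t 39.1 pos [453.1 168.5  95.3] rot [ 3.142 -0.    -0.262] grip 82.5 F [-0.4 -0.4 -0. ] per-row [-0.013  0.006  1.042] rows 1
```

>>> jog_arm --targets '[{"xyz": [-0.013,0.006,0.1],"spin": 0},{"xyz": [0,0,0.25],"spin": 0},{"xyz": [0,0,0.25],"spin": 0},{"xyz": [0,0,0.2],"spin": 0},{"xyz": [0,0,0.12],"spin": 0},{"xyz": [0,0,0.08],"spin": 0},{"xyz": [0,0,0.03],"spin": 0},{"xyz": [0,0,0],"spin": 0},{"xyz": [0,0,0],"spin": 0},{"xyz": [0,0,0],"spin": 0}]'

```text
time: 40.35
tool_pos: [451.7, 168.3, 13.5]
tcp_rot: [-3.141, -0.001, -0.262]
contact_force: [0.6, 0.0, 0.7]
grip_width: 82.5
finger_force: 0.0
```

>>> jog_arm --targets '[{"xyz": [0,0,0],"spin": 0},{"xyz": [0,0,0],"spin": 0},{"xyz": [0,0,0],"spin": 0},{"xyz": [0,0,0],"spin": 0},{"xyz": [0,0,0],"spin": 0},{"xyz": [0,0,0],"spin": 0},{"xyz": [0,0,0],"spin": 0},{"xyz": [0,0,0],"spin": 0},{"xyz": [0,0,0],"spin": 0},{"xyz": [0,0,0],"spin": 0}]' --gripper 0

```text
time: 41.6
tool_pos: [451.4, 168.3, 13.2]
tcp_rot: [3.142, -0.0, -0.262]
contact_force: [0.8, 0.0, 0.6]
grip_width: 57.8
finger_force: 30.0
```

```bash
python3 - <<'E'
from h import *
plan(542,361.2,72,1,yaw=.297)
E
```

```text
spin total -5.59
t 41.6 pos [451.4 168.3  13.2] rot [ 3.142 -0.    -0.262] grip 57.8 F [0.8 0.  0.6] per-row [ 1.789 -1.975 -0.735] rows 1
```

>>> jog_arm --targets '[{"xyz": [0,0,-0.1],"spin": 0},{"xyz": [0,0,-0.25],"spin": 0},{"xyz": [0,0,-0.25],"spin": -0.5},{"xyz": [0,0,-0.15],"spin": -0.9},{"xyz": [0,0,0],"spin": -0.9},{"xyz": [0,0,0],"spin": -0.9},{"xyz": [0,0,0],"spin": -0.9},{"xyz": [0,0,0],"spin": -0.9},{"xyz": [0,0,0],"spin": -0.59},{"xyz": [0,0,0],"spin": 0}]'

```text
time: 42.85
tool_pos: [451.1, 168.2, 73.2]
tcp_rot: [3.142, 0.001, 0.296]
contact_force: [0.1, 0.4, -4.1]
grip_width: 58.0
finger_force: 30.0
```

>>> jog_arm --targets '[{"xyz": [0.2,-0.22,0],"spin": 0},{"xyz": [0.38,-0.42,0],"spin": 0},{"xyz": [0.4,-0.44,0],"spin": 0},{"xyz": [0.4,-0.44,0],"spin": 0},{"xyz": [0.28,-0.31,0],"spin": 0},{"xyz": [0.129,-0.145,0],"spin": 0},{"xyz": [0,0,0],"spin": 0},{"xyz": [0,0,0],"spin": 0},{"xyz": [0,0,0],"spin": 0},{"xyz": [0,0,0],"spin": 0}]'

```text
time: 44.1
tool_pos: [542.1, 360.6, 73.4]
tcp_rot: [3.141, 0.0, 0.296]
contact_force: [0.3, 0.3, -3.7]
grip_width: 57.7
finger_force: 30.0
```

```bash
python3 - <<'E'
from h import *
plan(542,361.2,17,1)
E
```

```text
t 44.1 pos [542.1 360.6  73.4] rot [3.141 0.    0.296] grip 57.7 F [ 0.3  0.3 -3.7] per-row [ 0.001 -0.007  0.705] rows 1
```

>>> jog_arm --targets '[{"xyz": [0,0,0.1],"spin": 0},{"xyz": [0,0,0.2],"spin": 0},{"xyz": [0,0,0.15],"spin": 0},{"xyz": [0,0,0.1],"spin": 0},{"xyz": [0,0,0.06],"spin": 0},{"xyz": [0,0,0.05],"spin": 0},{"xyz": [0,0,0.02],"spin": 0},{"xyz": [0,0,0],"spin": 0},{"xyz": [0,0,0],"spin": 0},{"xyz": [0,0,0],"spin": 0}]'

```text
time: 45.35
tool_pos: [542.2, 361.3, 19.0]
tcp_rot: [3.142, -0.0, 0.297]
contact_force: [0.5, 0.9, -3.8]
grip_width: 57.8
finger_force: 30.0
```

>>> jog_arm --targets '[{"xyz": [0,0,0.01],"spin": 0},{"xyz": [0,0,0.008],"spin": 0},{"xyz": [0,0,0],"spin": 0},{"xyz": [0,0,0],"spin": 0},{"xyz": [0,0,0],"spin": 0},{"xyz": [0,0,0],"spin": 0},{"xyz": [0,0,0],"spin": 0},{"xyz": [0,0,0],"spin": 0},{"xyz": [0,0,0],"spin": 0},{"xyz": [0,0,0],"spin": 0}]'

```text
time: 46.6
tool_pos: [542.1, 361.2, 17.3]
tcp_rot: [3.142, 0.0, 0.297]
contact_force: [-0.4, 0.8, -4.2]
grip_width: 57.8
finger_force: 30.0
```

>>> jog_arm --targets '[{"xyz": [0,0,0.005],"spin": 0},{"xyz": [0,0,0.003],"spin": 0},{"xyz": [0,0,0],"spin": 0},{"xyz": [0,0,0],"spin": 0},{"xyz": [0,0,0],"spin": 0},{"xyz": [0,0,0],"spin": 0},{"xyz": [0,0,0],"spin": 0},{"xyz": [0,0,0],"spin": 0},{"xyz": [0,0,0],"spin": 0},{"xyz": [0,0,0],"spin": 0}]'

```text
time: 47.85
tool_pos: [542.1, 361.2, 17.2]
tcp_rot: [3.142, -0.0, 0.297]
contact_force: [-3.3, -2.0, 6.0]
grip_width: 57.7
finger_force: 30.0
```

>>> jog_arm --targets '[{"xyz": [0,0,0],"spin": 0},{"xyz": [0,0,0],"spin": 0},{"xyz": [0,0,0],"spin": 0},{"xyz": [0,0,0],"spin": 0},{"xyz": [0,0,0],"spin": 0},{"xyz": [0,0,-0.2],"spin": 0},{"xyz": [0,0,-0.4],"spin": 0},{"xyz": [0,0,-0.4],"spin": 0},{"xyz": [0,0,-0.4],"spin": 0},{"xyz": [0,0,-0.3],"spin": 0}]' --gripper 90

```text
time: 49.1
tool_pos: [542.6, 361.5, 155.8]
tcp_rot: [-3.141, -0.003, 0.297]
contact_force: [-0.0, 1.2, -0.8]
grip_width: 82.7
finger_force: 0.0
```

>>> jog_arm --targets '[{"xyz": [-0.2,0,0],"spin": 0},{"xyz": [-0.4,0,0],"spin": 0},{"xyz": [-0.5,0,0],"spin": 0},{"xyz": [-0.5,0,0],"spin": 0},{"xyz": [-0.4,0,0],"spin": 0},{"xyz": [-0.2,0,0],"spin": 0},{"xyz": [0,0,0],"spin": 0},{"xyz": [0,0,0],"spin": 0},{"xyz": [0,0,0],"spin": 0},{"xyz": [0,0,0],"spin": 0}]'

```text
time: 50.35
tool_pos: [374.2, 309.8, 152.5]
tcp_rot: [3.141, 0.0, 0.296]
contact_force: [-0.1, -0.4, -0.8]
grip_width: 82.6
finger_force: 0.0
```

```bash
python3 - <<'E'
from h import *
cv2.imwrite("pics/s3.png",bot.capture("scene"))
cv2.imwrite("pics/t3.png",cv2.resize(bot.capture("top")[170:350,130:480],None,fx=2.2,fy=2.2,interpolation=2))
E
```

```text
(no output)
```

View pics/s3.png

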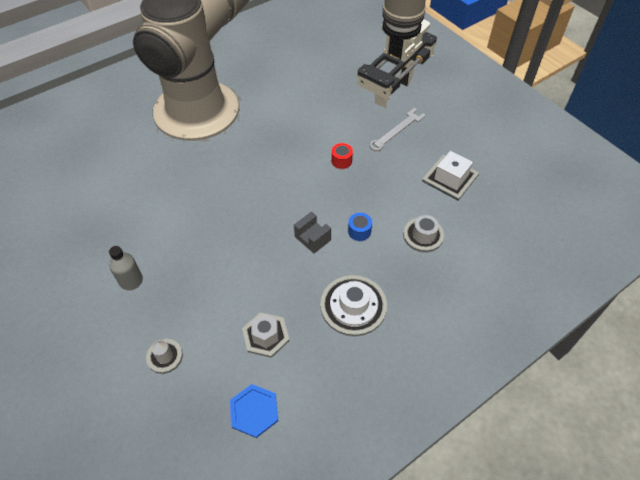

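View pics/t3.png

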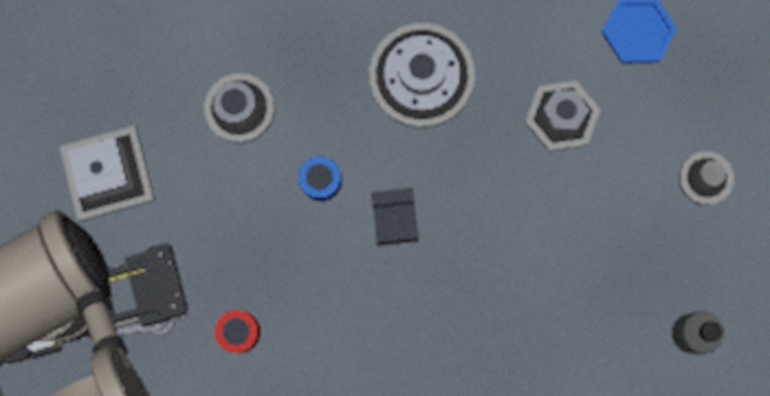

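All five parts sit flat in their recesses: block (454,174), collar (425,231), flange (354,302), nut (265,333) and centre (164,353) in the scene view. The bystanders and look-alikes have not moved, so I'm handing in.

```bash
python3 -c "
from plant import bot
print(bot.close_job())"
```

```text
the job is handed in; nothing more can be done
None
```

All five parts were placed flat in their own holders and released, with the bystanders left where they were; I handed the job in at about 50 s, and no verdict came back.

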